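Load the end-drilling jig and throw its collar-locked lever

TASK

Get the beech block ready for drilling in its end: lift it out of the plywood stand, stand it upright on the bench and let go, take it again by its two narrow edges, and set it upright between the jig's two fences, fully down on the nest floor. Then raise the yellow lockout collar on the jig's lever and, holding it up, push the lever past the red gate bar to its far stop, so that the drill-bush plate comes over the block, and let the collar drop back. Leave the brass coupler and the red tin alone.

Things in the scene. Friction and masses are not known exactly. Their poses are not given: they have to be found in the camera images.
- block: Loose beech block 44 x 90 x 22 mm, 0.12 kg, standing on end: its own y axis (90 mm) is upright, x lies along the 44 mm width (between the narrow edges), z along the 22 mm thickness (between the broad faces). Origin at the middle of one broad face. Either end may be up, either face in front.
- block_mid (a point): Middle of the block: 45 mm above whatever the block stands on, when upright. Axes as the block's. The bench between the stand and the jig, to the left behind the vice (round x = 0.67, y = 0.18 m), is clear for setting it down.
- stand: Fixed plywood stand holding the block over its origin (under its middle, on the bench); base 130 (x) x 80 (y) x 10 mm. Walls 102 mm high at x = +-25 to 37 mm, 40 mm long in y, flank the block's narrow edges, so it can only be gripped across its 22 mm thickness, along the stand's y. Strips at y = +-13.5 to 19.5 mm reach 18 mm above the bench. Lift the block straight up.
- jig: Fixed blue drilling jig, base plate 170 (x) x 250 (y) x 12 mm, origin under its middle on the bench, z up. The nest for the block is at y = -75 mm, the lever at y = +75 mm; its +x is the way the lever is to be pushed. Between them a gear housing and two low rails carry the bush plate's carriage.
- nest_floor (a point): Middle of the nest floor, 12 mm above the bench, axes as the jig's. Fences at x = +-13 to 25 mm (34 mm long in y, 74 mm high, then flaring out to 89) flank the block's broad faces, 2 mm play a side; lips 8 mm high at y = +-24.5 to 30.5 mm. So the block's x axis lies along the jig's y, held by its narrow edges. Seated, block_mid is 45 mm above this point.
- lever_pivot (a point): Hinge of the lever, 36 mm above the bench, the hinge axis is the jig's y. A red gate bar (16 mm wide in x, top 86 mm above the pivot) lies across right above it. The lever's bracket cheeks reach 72 mm above the bench.
- lever (a joint): Lever angle, rad: 0 at the start stop (leaning 0.45 rad to the jig's -x), 0.45 upright, 0.90 at the far stop (leaning to +x). With the collar down the gate bar blocks it at about 0.23 (from the far side at 0.67). It stays where it is left; about 2 N at the collar moves it. Steel rod 10 mm thick, black knob 22 mm in diameter, top 162 mm from the pivot.
- collar (a joint): Lift of the yellow lockout collar along the lever, m: 0 down, 0.014 fully up; at least 0.011 is needed to pass the gate bar. A spring pushes it down with 3 N (down) to 4.7 N (up).
- collar_grip (a point): Middle of the yellow collar's gripping part on the lever's axis, 120 mm from the pivot when down; z up along the lever, x the way it swings, y along the hinge. A block 28 (x) x 28 (y) mm, from 12 mm below to 14 mm above this point, its top 5 mm widened to 40 mm in x; below it a 20 mm sleeve. Grip its two ribbed flats along the jig's y, so that the lever can turn between the fingers.
- bush (a point): Underside of the steel drill-bush plate (50 x 117 x 10 mm) below its brass bush, 106 mm above the bench. The plate is driven along the jig's +x by the lever: 65 mm short of the nest's middle with the lever at 0, over the nest's middle at 0.90; it clears a seated block by 4 mm.
- coupler: Brass pipe coupler standing on end, 26 mm in diameter, 66 mm high, origin under its middle; loose, to be left alone.
- tin: Round red tin with a pale lid, 72 mm in diameter, 32 mm high, origin under its middle; loose, to be left alone.
Things that resemble listed ones, but are neither listed nor needed, are in the scene too. Several things have the shape of the block; the one meant has the colours described above.

How it is judged:
By the outcome, as a careful person would: the job done as asked, in the order asked, and still so for the second after the job is handed in, with the robot touching nothing.
It also fails if it takes over 72 s, if anything falls off the work surface, if the arm or the gripper's body presses on something with over 40 N, if the wrist force passes 120 N, or if a joint passes its speed limit or range.

ROBOT

A 7-joint arm with a two-finger parallel gripper is mounted at the origin on a cart in front of the work surface, level with it; the furniture and walls round the work are solid. World frame = base frame: x ahead of the robot, y to its left, z up, the work surface at z = 0. Lengths are in m, angles in degrees, forces in N, time in s.
With the tool pointing down it reaches from about 0.425 to 0.875 m from the base axis. Payload 4.7 kg.
Tool frame: the origin (TCP) lies at the very end of the fingers, on their centre line; the grasp point (between the pads) lies 19 mm behind it; z points along the fingers, y is the line along which they close (so a half turn about z gives the same grasp; the last joint's range is limited). The gripper opens to 87 mm and grips with 3 to 60 N. Pads are 19 mm wide; open, the fingers measure 117 mm over their backs; the gripper's body (75 mm by 190 mm) begins 51 mm behind the grasp point.
Start: joints at [75.98, 18.392, -4.016, 83.108, 1.295, 78.541, -3.26], TCP at [0.166, -0.628, 0.223] pointing down, gripper open.
Joint ranges: [-163.93, 163.93], [-17.29, 119.83], [-79.2, 71.16], [3.27, 140.29], [-89.18, 269.18], [5.43, 117.66], [-154.24, 154.24]. Speed limits (degrees/s): [147.25, 147.25, 180, 180, 180, 180, 180].

INTERFACE

Orientations are given as [roll, pitch, yaw] about the fixed x, y, z axes, in that order (R = Rz(yaw) Ry(pitch) Rx(roll)).
In Python, from cell import get_obs, read_camera, sign_off, silhouettes gives the robot as it stands.
- The arm moves only by the tool play_rows, never from a script. Its argument "steps" is a list that holds one entry, the list of rows, each a list of 7 numbers: the shift along the tool's x, y, z in m, then the turn, a rotation vector about the tool's x, y, z in rad, then the finger opening in m, from 0 to 0.087. A call has 1 to 12 rows; each row shifts and turns the commanded pose from where the row before left it, along the tool's axes as they then stand; what a row does not reach is not made up. A row lasts 1/10 s, in which the tool goes at most 50 mm and 8.59 degrees, less where a joint would pass 70% of its speed; a pose out of reach is approached as far as the arm can. A call is refused whole if a number of a shift passes 0.05 or a number of a turn 0.15, either way. A call with a gripper value outside its range is refused whole. The fingers move at their own pace and stop on an object; "force" is the grip in N (left out, the last holds). Time passes only in rows, so rows that do not move let the fingers close. It gives the time, the measured TCP pose, the force, the opening and the grip force at its end, in the units of the state.
- get_obs(): the state, without advancing time (a new reading comes with each control period).
- read_camera(name): name is "side" or "top" or "wrist"; returns a dict with "frame" (400x640x3 uint8, red, green, blue), "intrinsics" (3x3 intrinsics, pixels), "k1" (the pictures are not rectified: a ray, as slopes to the right and down, at radius r is drawn at 1 + k1 r^2 times it, then the intrinsics apply), "view" (4x4, takes a point from world to camera coordinates). Camera axes: x right, y up, looking along -z (the intrinsics and any distortion apply to the point x, -y, -z); pixel columns grow to the right and rows downward; lengths in m; the calibration is good to about 2 mm. A picture is of the moment at which its call begins. There is no depth.
- sign_off(): hands the job in; it is judged then, once.
Trained networks look in the newest picture that a camera, given by its name, has taken for a name from the list of things; names that differ only in an ending like _2 or _b are one class to them, and where a whole thing is asked for, a point or a joint stands for the part that bears it (a point fixed in the world has none). Each returns a list of dicts, best first, with "p" (0 to 1); they miss things now and then, are a little off and sometimes report something else, mostly with a low value. They report only what shows in the picture. A call takes as long as a camera call. They do not tell look-alikes from the thing itself.
- silhouettes(camera, name): "pixels" (400x640 bool, what is visible of it) and "extent" ([left, top, right, bottom] in pixels, round what is visible of it).
The state is a dict: "time_s": time; "qpos": joint angles; "joint_velocities": joint speeds; "effort": joint torques, N m; "tool_pos": TCP position; "tool_rot": TCP orientation; "force": force on the tool from outside, world axes, zero at the start; "wrist_torque": the same for the moment, N m; "grip_width": finger opening in m; "grasp_force": force on a finger pad.
Only numpy, scipy, OpenCV 4.12 (cv2) and the standard library are available. Lean on these libraries where they do the work, as an engineer would, in place of code of your own. Each camera call takes 0.05 s, during which the arm holds its last target. There are 200 camera calls.

## Working session

There is one attempt and no reset: what is moved stays moved. The work goes in short steps, Python scripts to look and compute and a tool call to move; the robot and the scene stay as the last step left them, time stands still between calls to the robot, and variables do not carry over. Pictures are saved under pics/ and viewed, at most 10 in all, crops included, and the job is handed in when it is done.

Besides the shell and the picture viewer there is one more tool, called after "Emit:" by a JSON object that holds its "api" and its "payload", one argument or row to a line. play_rows: Moves the arm, as the interface text tells. Its arguments: {"type":"object","properties":{"steps":{"type":"array","items":{"type":"array","items":{"type":"array","items":{"type":"number"}}}},"force":{"type":"number"}},"required":["steps"]}

```bash
mkdir -p pics; ls; python3 - <<'E'
from cell import *
import cv2,numpy as np
print(get_obs())
for n in ("side","top"):
    c=read_camera(n); cv2.imwrite(f"pics/{n}0.png",c["frame"][:,:,::-1]); print(n,c["intrinsics"].tolist(),c["k1"],np.round(c["view"],4).tolist())
    for t in ("block","stand","jig","lever","collar","bush","coupler","tin","nest_floor"):
        try:
            for d in silhouettes(n,t): print(n,t,round(d["p"],2),d["extent"],int(d["pixels"].sum()))
        except Exception as e: print(t,e)
E
```

```text
pics
{'time_s': 0.0, 'qpos': array([75.98086899, 18.43724844, -4.01487486, 83.17497605,  1.2955519 ,
       78.54028358, -3.25969727]), 'joint_velocities': array([-0.02317657, -0.11705345, -0.04813229,  0.00600947,  0.0334138 ,
        0.07680607, -0.06526907]), 'effort': array([ 6.79723507e-04, -4.91276479e+01, -4.03655414e-01, -3.12531602e+01,
       -6.39025401e-02,  4.37509152e-02,  1.93398964e-04]), 'tool_pos': array([ 0.16613536, -0.62784027,  0.2214813 ]), 'tool_rot': array([-1.79892762e+02,  6.51102298e-03,  1.48286780e+01]), 'force': array([ 0.06237097,  1.13440072, -0.34425349]), 'wrist_torque': array([ 0.02382633,  0.00148546, -0.00783915]), 'grasp_force': 0.0, 'grip_width': 0.0871449165289442}
side [[379.15582996395517, 0.0, 325.1759752708892], [0.0, 379.15582996395517, 199.59526060529484], [0.0, 0.0, 1.0]] -0.0232658429444672 [[-0.9935, -0.1134, 0.0049, 0.6084], [0.0694, -0.573, 0.8166, -0.0795], [-0.0898, 0.8117, 0.5772, -1.3281], [0.0, 0.0, 0.0, 1.0]]
side block 0.56 [341.4, 242.2, 355.3, 275.6] 344
side block 0.56 [350.1, 300.2, 376.2, 339.7] 590
side stand 0.62 [321.
[... 523 characters left out ...]
op [[404.4705526477589, 0.0, 321.31504108033516], [0.0, 404.4705526477589, 203.188814464795], [0.0, 0.0, 1.0]] 0.005345264513392825 [[0.0042, -0.9996, 0.0297, 0.075], [0.9955, 0.007, 0.0943, -0.6338], [-0.0945, 0.0292, 0.9951, -1.1603], [0.0, 0.0, 0.0, 1.0]]
top block 0.73 [155.6, 248.9, 186.1, 271.8] 306
top block 0.67 [233.4, 237.5, 250.5, 254.2] 177
top stand 0.59 [224.5, 218.0, 268.3, 273.4] 1047
top lever 0.59 [389.4, 229.8, 413.0, 248.7] 241
top bush 0.85 [412.4, 236.7, 468.5, 259.9] 997
top coupler 0.42 [342.6, 169.7, 351.9, 180.7] 81
top tin 0.88 [233.3, 155.1, 259.9, 183.5] 443
top nest_floor 0.63 [375.7, 200.6, 465.4, 258.2] 4881
top nest_floor 0.24 [224.9, 222.2, 266.6, 267.6] 834
```

View pics/top0.png

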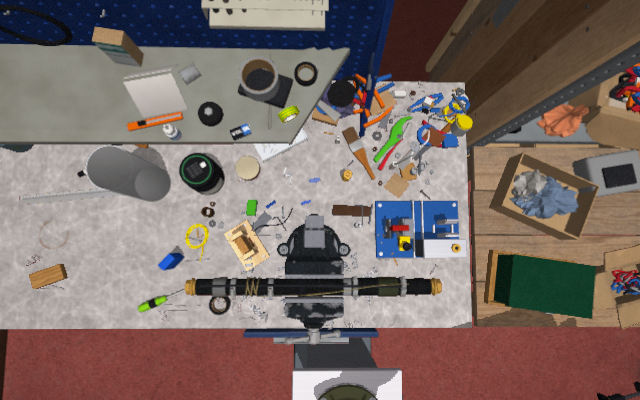

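View pics/side0.png

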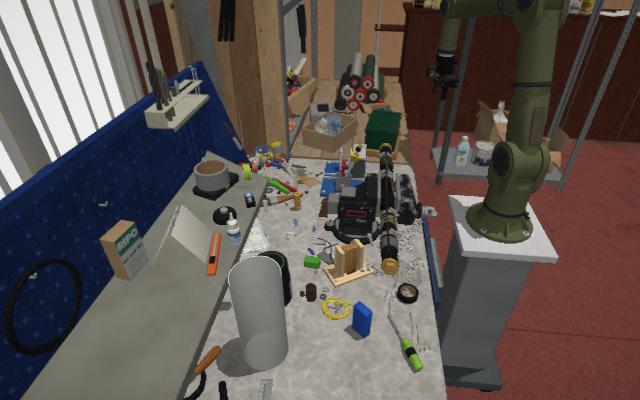

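The top view shows the plywood stand with a block at about (243,245) and the blue jig at (420,230). The lever and yellow collar are at (403,240) and the bush plate at (450,248). Block-shaped things:
- The one in the stand (241,246), pale beech.
- A blue one at (170,260).
- An orange-brown one at (47,275).
- A dark brown one at (352,210).

The one in the stand fits the description; I'll confirm it in a wrist crop.

```bash
cat > h.py <<'E'
from cell import *
import cv2,numpy as np
from scipy.spatial.transform import Rotation as R
from scipy.optimize import least_squares
def project(c,P):
    P=np.atleast_2d(P); V=c["view"]; q=P@V[:3,:3].T+V[:3,3]
    s=np.c_[q[:,0]/-q[:,2],-q[:,1]/-q[:,2]]; s=s*(1+c["k1"]*(s**2).sum(1,keepdims=True))
    K=c["intrinsics"]; return s*[K[0,0],K[1,1]]+[K[0,2],K[1,2]]
def ray(c,uv):
    K=c["intrinsics"]; u=cv2.undistortPoints(np.array([[uv]],float),K,np.array([c["k1"],0,0,0.]))[0,0]
    V=c["view"]; o=-V[:3,:3].T@V[:3,3]; return o,V[:3,:3].T@np.array([u[0],-u[1],-1])
def onz(c,uv,z):
    o,d=ray(c,uv); return o+d*(z-o[2])/d[2]
def tri(obs):
    A=np.zeros((3,3));b=np.zeros(3)
    for c,uv in obs:
        o,d=ray(c,uv); d=d/np.linalg.norm(d); M=np.eye(3)-np.outer(d,d); A+=M;b+=M@o
    return np.linalg.solve(A,b)
def tool(off,o=None):
    "world vector -> tool axes"
    o=o or get_obs(); return R.from_euler('xyz',o["tool_rot"],degrees=True).inv().apply(off)
def box(cx,cy,cz,sx,sy,sz):
    return np.array([[cx+a*sx/2,cy+b*sy/2,cz+d*sz/2] for a in(-1,1) for b in(-1,1) for d in(-1,1)])
def pose(p,P): # p=(x,y,yaw)
    c,s=np.cos(p[2]),np.sin(p[2]); P=np.atleast_2d(P)
    return np.c_[p[0]+c*P[:,0]-s*P[:,1],p[1]+s*P[:,0]+c*P[:,1],P[:,2]]
E
python3 - <<'E'
from h import *
c=read_camera("top"); s=read_camera("side")
print("stand",onz(c,(246,245),.0)," blk top",onz(c,(242,246),.1))
print("jig corners",[onz(c,p,.012).round(3).tolist() for p in((376,201),(453,201),(465,257),(376,257))])
w=read_camera("wrist"); o=get_obs()
V=w["view"]; Rw=R.from_euler('xyz',o["tool_rot"],degrees=True)
cp=-V[:3,:3].T@V[:3,3]; print("cam in tool",Rw.inv().apply(cp-o["tool_pos"]),"look dir tool",Rw.inv().apply(-V[2,:3]),"right",Rw.inv().apply(V[0,:3]),w["intrinsics"][0,0])
print(onz(c,(130,170),.0),onz(c,(313,220),.0))
E
```

```text
stand [0.51003694 0.30063069 0.        ]  blk top [0.50820071 0.29593074 0.1       ]
jig corners [[0.643, -0.086, 0.012], [0.644, -0.319, 0.012], [0.477, -0.35, 0.012], [0.476, -0.084, 0.012]]
cam in tool [ 0.06934697  0.00079749 -0.16288671] look dir tool [-2.57280382e-01  4.70528400e-04  9.66336682e-01] right [ 5.10803655e-04  9.99999808e-01 -3.50921740e-04] 334.10980969620186
[0.73176547 0.65022852 0.        ] [0.58535061 0.10245201 0.        ]
```

Emit:
{"api": "play_rows", "payload": {
  "steps": [
    [[0.02, -0.01, -0.03, 0, 0, 0, 0.087], [0.041, -0.03, -0.012, 0, 0, 0, 0.087], [0.041, -0.03, -0.012, 0, 0, 0, 0.087], [0.041, -0.03, -0.012, 0, 0, 0, 0.087], [0.041, -0.03, -0.012, 0, 0, 0, 0.087], [0.041, -0.03, -0.012, 0, 0, 0, 0.087], [0.041, -0.03, -0.012, 0, 0, 0, 0.087], [0.041, -0.03, -0.012, 0, 0, 0, 0.087], [0.041, -0.03, -0.012, 0, 0, 0, 0.087], [0.041, -0.03, -0.012, 0, 0, 0, 0.087], [0.038, -0.03, -0.012, 0, 0, 0.13, 0.087], [0, 0, 0, 0, 0, 0.13, 0.087]]
  ]
}}

```text
time_s: 2.35
tool_pos: [0.4917, -0.2274, 0.3698]
tool_rot: [-179.9, -0.3, 0.6]
force: [-0.2, 1.2, 0.7]
grip_width: 0.087
grasp_force: 0.0
```

```bash
python3 - <<'E'
from h import *
import pickle
c=read_camera("wrist"); cv2.imwrite("pics/wj1.png",cv2.resize(c["frame"][:,:,::-1],(800,500),interpolation=cv2.INTER_CUBIC))
c["obs"]=get_obs(); pickle.dump(c,open("wj1.pkl","wb"))
E
```

```text
(no output)
```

View pics/wj1.png

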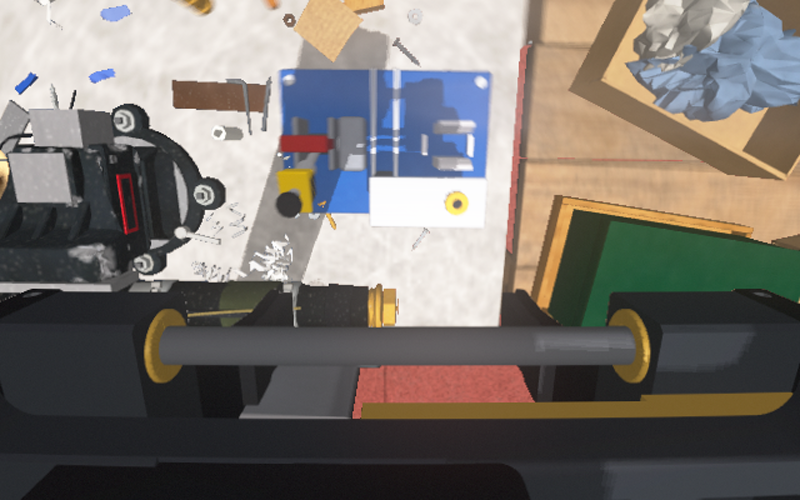

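The wrist view shows, in 800-wide pixels:
- Blue base plate corners at (280,69) and (493,72).
- Red gate bar at (305,143), yellow collar at (295,185) and knob at (288,204).
- Bush at (457,203) and nest fences at (455,127) and (452,157).

So the jig's yaw is near 0.

```bash
cat > jig.py <<'E'
from h import *
import pickle,sys
def fitjig(c,pix,mdl,p0=(.56,-.205,0)):
    f=lambda p:(project(c,pose(p,mdl))-pix).ravel()
    r=least_squares(f,p0,x_scale=[.01,.01,.01]); return r.x,r.fun.reshape(-1,2)
def bluemask(c):
    h=cv2.cvtColor(c["frame"],cv2.COLOR_RGB2HSV); return cv2.inRange(h,(100,120,50),(125,255,255))
E
python3 - <<'E'
from jig import *
c=pickle.load(open("wj1.pkl","rb"))
m=bluemask(c)
n,l,st,_=cv2.connectedComponentsWithStats(m); print([s.tolist() for s in st if s[4]>200])
# edges by lines: top edge, left edge, right edge
def line(pts): vx,vy,x,y=cv2.fitLine(np.array(pts,np.float32),cv2.DIST_HUBER,0,.01,.01).ravel(); return np.array([x,y]),np.array([vx,vy])
big=np.zeros_like(m)
x0,y0,x1,y1=220,50,400,182
m[:, :x0]=0;m[:,x1:]=0;m[:y0]=0;m[y1:]=0
top=[(u,np.flatnonzero(m[:,u])[0]-.5) for u in range(235,290)]+[(u,np.flatnonzero(m[:,u])[0]-.5) for u in range(325,380)]
left=[(np.flatnonzero(m[v])[0]-.5,v) for v in list(range(65,105))]
right=[(np.flatnonzero(m[v])[-1]+.5,v) for v in range(65,135)]
bot=[(u,np.flatnonzero(m[:,u])[-1]+.5) for u in range(262,292)]
L=[line(q) for q in(top,left,right,bot)]
def X(a,b):
    t=np.linalg.solve(np.c_[a[1],-b[1]],b[0]-a[0]); return a[0]+t[0]*a[1]
pix=np.array([X(L[0],L[1]),X(L[0],L[2]),X(L[3],L[1]),X(L[3],L[2])]); print(pix)
mdl=np.array([[.085,.125,.012],[.085,-.125,.012],[-.085,.125,.012],[-.085,-.125,.012]])
for k in (2,4):
    p,r=fitjig(c,pix[:k],mdl[:k]); print(p,np.degrees(p[2]),r.round(2).tolist())
# check bush: triangulate heights
print("bush", onz(c,(457/1.25,203/1.25),.116), pose(p,[-.065,-.075,.116]))
pivot=pose(p,[0,.075,.036]); a=0.45
print("collar", pose(p,[-.12*np.sin(a),.075,.036+.12*np.cos(a)]),project(c,pose(p,[-.162*np.sin(a),.075,.036+.162*np.cos(a)]))*1.25)
E
```

```text
[[0, 0, 640, 400, 249892], [321, 57, 61, 34, 613], [226, 60, 69, 47, 1804], [301, 79, 13, 57, 597], [319, 79, 17, 58, 425], [354, 101, 35, 40, 598], [251, 123, 45, 47, 1510]]
[[225.17444   63.213326]
 [354.069     57.583714]
 [229.18352  169.5     ]
 [416.81155  169.5     ]]
[ 0.55055731 -0.18956782  0.05335973] 3.0572874072366996 [[-20.91, 2.33], [20.63, -0.07]]
[ 0.55566696 -0.20932669  0.11773297] 6.745602568576047 [[-10.63, 4.8], [30.44, -9.2], [4.41, 11.37], [-25.9, -5.22]]
bush [ 0.5027489  -0.28845341  0.116     ] [[ 0.49992651 -0.29144248  0.116     ]]
collar [[ 0.49502283 -0.14097687  0.14405365]] [[298.16223766 241.51315876]]
```

Emit:
{"api": "play_rows", "payload": {
  "steps": [
    [[0.0, -0.045, 0, 0, 0, 0, 0.087], [0.0, -0.05, 0, 0, 0, 0, 0.087], [0.0, -0.05, 0, 0, 0, 0, 0.087], [0.0, -0.05, 0, 0, 0, 0, 0.087], [0.0, -0.05, 0, 0, 0, 0, 0.087], [0.0, -0.05, 0, 0, 0, 0, 0.087], [0.0, -0.05, 0, 0, 0, 0, 0.087], [0.0, -0.05, 0, 0, 0, 0, 0.087], [0.0, -0.05, 0, 0, 0, 0, 0.087], [0.0, -0.05, 0, 0, 0, 0, 0.087], [0.0, -0.03, 0, 0, 0, 0, 0.087], [0, 0, 0, 0, 0, 0, 0.087]]
  ]
}}

```text
time_s: 3.6
tool_pos: [0.4835, 0.2936, 0.367]
tool_rot: [-179.9, 0.1, 0.7]
force: [-0.6, 0.5, 0.3]
grip_width: 0.0869
grasp_force: 0.0
```

```bash
python3 - <<'E'
from jig import *
c=pickle.load(open("wj1.pkl","rb"))
pix=np.array([[280,69],[493,72],[457,203]])/1.25
mdl=np.array([[.085,.125,.012],[.085,-.125,.012],[-.065,-.075,.116]])
p,r=fitjig(c,pix,mdl); print(p,np.degrees(p[2]),r.round(2).tolist())
w=read_camera("wrist"); w["obs"]=get_obs(); pickle.dump(w,open("ws1.pkl","wb"))
cv2.imwrite("pics/ws1.png",cv2.resize(w["frame"][:,:,::-1][0:250,120:520],(800,500),interpolation=cv2.INTER_CUBIC))
for t in("stand","block"):
    for d in silhouettes("wrist",t): print(t,round(d["p"],2),d["extent"],int(d["pixels"].sum()))
E
```

```text
[ 0.56119715 -0.21425577  0.0081349 ] 0.4660953085444409 [[-1.12, -1.5], [0.15, -3.48], [0.83, 4.72]]
stand 0.97 [272.7, 91.6, 359.6, 189.0] 3747
block 0.76 [148.1, 152.3, 196.5, 192.5] 1138
block 0.74 [301.4, 126.4, 329.6, 165.5] 716
```

View pics/ws1.png

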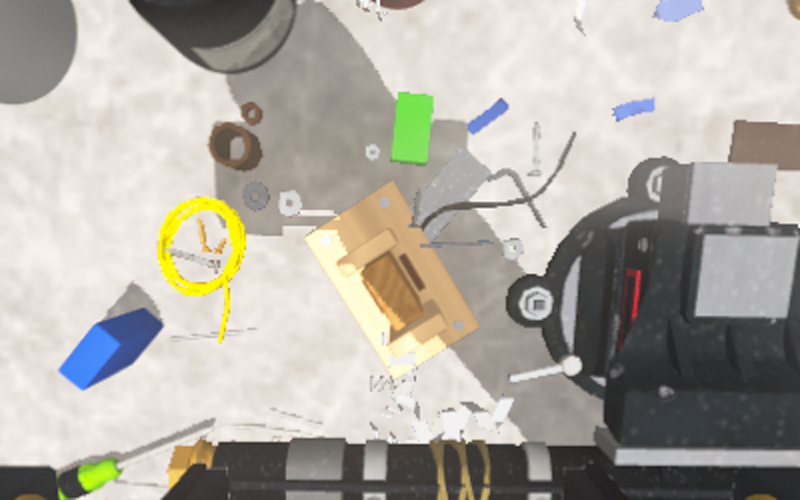

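Crop (half-size plus offset 120). The stand's base corners are at about (306,235), (394,180), (478,325) and (394,380). The end grain of the beech block shows between the two plywood walls at (392,290). The look-alikes here are the blue block at (110,347) and the green one at (413,128). The block in the stand is the natural-wood one, so it is the one meant.

```bash
python3 - <<'E'
from jig import *
c=pickle.load(open("ws1.pkl","rb"))
pix=np.array([[306,235],[394,180],[478,325],[394,380]])/2+[120,0]
mdl=np.array([[.065,.04,.01],[.065,-.04,.01],[-.065,-.04,.01],[-.065,.04,.01]])
p,r=fitjig(c,pix,mdl,(.51,.3,.5)); print(p,np.degrees(p[2]),r.round(2).tolist())
print("blocktop px pred",((project(c,pose(p,box(0,0,.1,.044,.022,0)))-[120,0])*2).round().tolist())
o=get_obs(); print(o["qpos"].round(1), o["tool_pos"])
print(tool(np.array([p[0]-.04,p[1],.27])-o["tool_pos"]))
E
```

```text
[0.50974943 0.2944304  0.55899563] 32.02809027385592 [[-1.04, 0.42], [0.13, -0.89], [1.31, 1.11], [-0.38, -0.52]]
blocktop px pred [[426.0, 315.0], [426.0, 315.0], [396.0, 332.0], [396.0, 332.0], [390.0, 255.0], [390.0, 255.0], [360.0, 273.0], [360.0, 273.0]]
[  12.7   11.8  -54.4   79.7    9.6   93.4 -130.4] [0.48613376 0.28761217 0.3671833 ]
[-0.01634447 -0.0069941   0.09717751]
```

Emit:
{"api": "play_rows", "payload": {
  "steps": [
    [[0.023, -0.007, 0.02, 0, 0, 0, 0.087], [0, 0, 0.025, 0, 0, -0.136, 0.087], [0, 0, 0.025, 0, 0, -0.136, 0.087], [0, 0, 0.025, 0, 0, -0.136, 0.087], [0, 0, 0.015, 0, 0, -0.138, 0.087], [0, 0, 0, 0, 0, 0, 0.087], [0, 0, 0, 0, 0, 0, 0.087]]
  ]
}}

```text
time_s: 4.45
tool_pos: [0.5094, 0.2945, 0.258]
tool_rot: [179.9, -0.0, 31.1]
force: [0.3, 0.0, 0.6]
grip_width: 0.0869
grasp_force: 0.0
```

```bash
python3 - <<'E'
from jig import *
w=read_camera("wrist"); w["obs"]=get_obs(); pickle.dump(w,open("ws2.pkl","wb")); print(w["obs"]["tool_pos"],w["obs"]["tool_rot"],w["obs"]["qpos"].round(1))
cv2.imwrite("pics/ws2.png",cv2.resize(w["frame"][:,:,::-1][0:250,120:520],(800,500),interpolation=cv2.INTER_CUBIC))
p=[.50975,.29443,.559]
print(((project(w,pose(p,np.r_[box(0,0,.1,.044,.022,0)[::2],np.array([[.065,.04,.01],[.065,-.04,.01],[-.065,-.04,.01],[-.065,.04,.01]])]))-[120,0])*2).round().tolist())
E
```

```text
[0.50944179 0.29523833 0.25865659] [ 1.79940553e+02 -7.42482514e-02  3.11524268e+01] [  14.8   18.2  -58.4   87.6   15.6   82.8 -103.1]
[[416.0, 413.0], [372.0, 413.0], [416.0, 325.0], [370.0, 326.0], [325.0, 233.0], [459.0, 231.0], [457.0, 438.0], [333.0, 440.0]]
```

View pics/ws2.png

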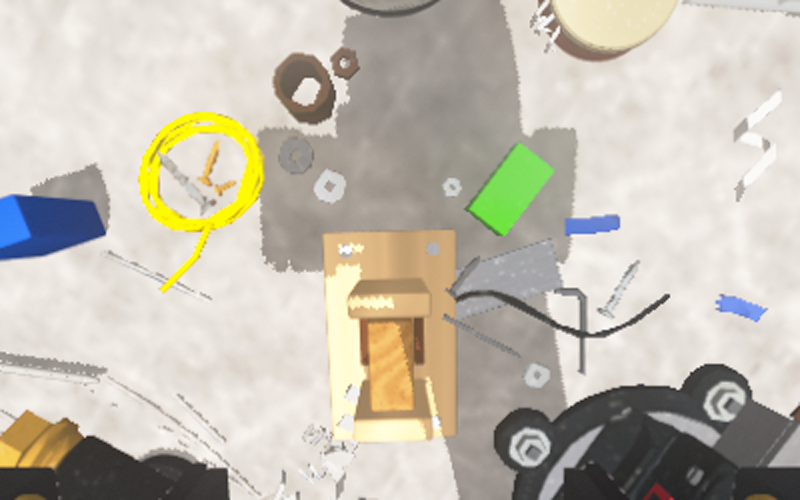

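The block sits in the stand with its top corners at (369,319), (411,320), (413,410) and (370,411), beech-coloured between plywood walls, so it is confirmed. Base corners are at (323,233), (456,230), (457,441) and (330,441).

```bash
python3 - <<'E'
from jig import *
a=pickle.load(open("ws1.pkl","rb"));b=pickle.load(open("ws2.pkl","rb"))
f=lambda q:np.array(q)/2+[120,0]
A=f([(360,270),(391,253),(424,313),(396,331)]);B=f([(369,319),(411,320),(413,410),(370,411)])
for i in range(4): print(tri([(a,A[i]),(b,B[i])]).round(4))
mt=box(0,0,.1,.044,.022,0)[::2]; mt=np.array([[.022,.011,.1],[.022,-.011,.1],[-.022,-.011,.1],[-.022,.011,.1]])
p,r=fitjig(b,B,mt,(.51,.3,.5)); print("block",p,np.degrees(p[2]),r.round(1).tolist())
mb=np.array([[.065,.04,.01],[.065,-.04,.01],[-.065,-.04,.01],[-.065,.04,.01]])
p2,r=fitjig(b,f([(323,233),(456,230),(457,441),(330,441)]),mb,(.51,.3,.5)); print("stand",p2,np.degrees(p2[2]),r.round(1).tolist())
o=get_obs(); print(tool(np.array([p[0],p[1],.055])-o["tool_pos"]))
E
```

```text
[0.5234 0.3166 0.0857]
[0.5334 0.297  0.0751]
[0.4971 0.2748 0.0974]
[0.4849 0.2927 0.0952]
block [0.51079227 0.29666265 0.55517958] 31.809446913082223 [[-0.8, 1.1], [1.0, 0.3], [0.2, -0.6], [-0.4, -0.9]]
stand [0.50864032 0.29527141 0.55954458] 32.05954315742456 [[-0.2, 0.3], [0.3, 0.7], [-0.9, -1.1], [0.7, -0.1]]
[ 0.00162864 -0.00073161  0.20365822]
```

Emit:
{"api": "play_rows", "payload": {
  "steps": [
    [[0.001, 0, 0.045, 0, 0, -0.013, 0.087], [0, 0, 0.045, 0, 0, 0, 0.087], [0, 0, 0.045, 0, 0, 0, 0.087], [0, 0, 0.04, 0, 0, 0, 0.087], [0, 0, 0.028, 0, 0, 0, 0.087], [0, 0, 0, 0, 0, 0, 0.087], [0, 0, 0, 0, 0, 0, 0.0], [0, 0, 0, 0, 0, 0, 0.0], [0, 0, 0, 0, 0, 0, 0.0], [0, 0, 0, 0, 0, 0, 0.0], [0, 0, 0, 0, 0, 0, 0.0], [0, 0, 0, 0, 0, 0, 0.0]]
  ],
  "force": 25
}}

```text
time_s: 5.7
tool_pos: [0.5094, 0.2969, 0.0549]
tool_rot: [180.0, -0.0, 32.2]
force: [-0.5, 0.5, -0.1]
grip_width: 0.0468
grasp_force: 0.0
```

Emit:
{"api": "play_rows", "payload": {
  "steps": [
    [[0, 0, 0, 0, 0, 0, 0.0], [0, 0, 0, 0, 0, 0, 0.0], [0, 0, 0, 0, 0, 0, 0.0], [0, 0, 0, 0, 0, 0, 0.0], [0, 0, 0, 0, 0, 0, 0.0], [0, 0, 0, 0, 0, 0, 0.0]]
  ]
}}

```text
time_s: 6.3
tool_pos: [0.5091, 0.2969, 0.0545]
tool_rot: [180.0, 0.0, 32.2]
force: [-0.8, 0.6, 0.1]
grip_width: 0.0221
grasp_force: 25.0
```

Emit:
{"api": "play_rows", "payload": {
  "steps": [
    [[0, 0, -0.03, 0, 0, 0, 0.0], [0, 0, -0.04, 0, 0, 0, 0.0], [0, 0, -0.045, 0, 0, 0, 0.0], [0, 0, -0.04, 0, 0, 0, 0.0], [0, 0, 0, 0, 0, 0, 0.0]]
  ]
}}

```text
time_s: 6.8
tool_pos: [0.5115, 0.2995, 0.2155]
tool_rot: [179.9, -0.6, 32.2]
force: [0.4, 0.6, -0.5]
grip_width: 0.0219
grasp_force: 25.0
```

```bash
python3 - <<'E'
from jig import *
a=pickle.load(open("ws1.pkl","rb"))
for q in [(.67,.18,0),(.675,.19,0),(.68,.2,0),(.69,.18,0)]: print(q,((project(a,q)-[120,0])*2).round())
for uv in [(490,115),(635,107),(537,125),(413,128),(660,190)]: print(uv,onz(a,np.array(uv)/2+[120,0],0).round(3))
t=read_camera("top"); s=read_camera("side")
f=t["frame"][150:300,200:360]; g=s["frame"][200:300,290:440]
cv2.imwrite("pics/ts2.png",np.hstack([cv2.resize(f,(480,450)),cv2.resize(g,(320,450))])[:,:,::-1])
print(project(t,(.675,.19,0)),project(t,(.675,.19,.1)))
E
```

```text
(0.67, 0.18, 0) [[554.  61.]]
(0.675, 0.19, 0) [[540.  54.]]
(0.68, 0.2, 0) [[527.  46.]]
(0.69, 0.18, 0) [[556.  31.]]
(490, 115) [0.632 0.225 0.   ]
(635, 107) [0.64  0.118 0.   ]
(537, 125) [0.626 0.19  0.   ]
(413, 128) [0.623 0.282 0.   ]
(660, 190) [0.581 0.093 0.   ]
[[284.11670916 190.08882952]] [[281.8816907  185.51415756]]
```

View pics/ts2.png

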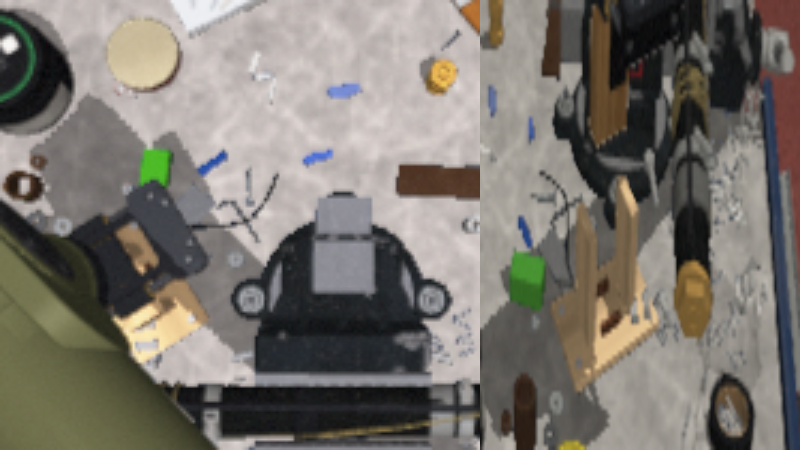

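The left crop shows the block held in the gripper and the stand empty. The bench at crop (252,126) is bare, with only small blue bits at (317,157) and (343,90).

Emit:
{"api": "play_rows", "payload": {
  "steps": [
    [[0.019, 0.0442, 0, 0, 0, 0, 0.0], [0.019, 0.0442, 0, 0, 0, 0, 0.0], [0.019, 0.0442, 0, 0, 0, 0, 0.0], [0.019, 0.0442, 0, 0, 0, 0, 0.0], [0, 0, 0, 0, 0, -0.126, 0.0], [0, 0, 0, 0, 0, -0.126, 0.0], [0, 0, 0, 0, 0, -0.126, 0.0], [0, 0, 0, 0, 0, -0.126, 0.0], [0, 0, 0, 0, 0, -0.126, 0.0], [0, 0, 0, 0, 0, -0.126, 0.0], [0, 0, 0, 0, 0, -0.126, 0.0], [0, 0, 0, 0, 0, -0.126, 0.0]]
  ]
}}

```text
time_s: 8.1
tool_pos: [0.6666, 0.1873, 0.2066]
tool_rot: [-179.8, 0.1, 90.3]
force: [0.9, 0.5, -1.4]
grip_width: 0.0222
grasp_force: 25.0
```

Emit:
{"api": "play_rows", "payload": {
  "steps": [
    [[0, 0, 0.04, 0, 0, 0, 0.0], [0, 0, 0.04, 0, 0, 0, 0.0], [0, 0, 0.03, 0, 0, 0, 0.0], [0, 0, 0.02, 0, 0, 0, 0.0], [0, 0, 0.0, 0, 0, 0, 0.0], [0, 0, 0.0, 0, 0, 0, 0.0]]
  ]
}}

```text
time_s: 8.7
tool_pos: [0.6676, 0.1882, 0.0796]
tool_rot: [-180.0, -0.0, 90.0]
force: [0.2, 0.7, -2.2]
grip_width: 0.022
grasp_force: 25.0
```

Emit:
{"api": "play_rows", "payload": {
  "steps": [
    [[0, 0, 0.018, 0, 0, 0, 0.0], [0, 0, 0.01, 0, 0, 0, 0.0], [0, 0, 0.004, 0, 0, 0, 0.0], [0, 0, 0.002, 0, 0, 0, 0.0], [0, 0, 0, 0, 0, 0, 0.0], [0, 0, 0, 0, 0, 0, 0.0]]
  ]
}}

```text
time_s: 9.3
tool_pos: [0.668, 0.188, 0.0461]
tool_rot: [180.0, -0.0, 89.9]
force: [0.6, -0.1, -1.3]
grip_width: 0.0219
grasp_force: 25.0
```

Emit:
{"api": "play_rows", "payload": {
  "steps": [
    [[0, 0, 0.001, 0, 0, 0, 0.0], [0, 0, 0.001, 0, 0, 0, 0.0], [0, 0, 0.0, 0, 0, 0, 0.0], [0, 0, 0, 0, 0, 0, 0.0]]
  ]
}}

```text
time_s: 9.7
tool_pos: [0.668, 0.188, 0.0446]
tool_rot: [179.9, -0.0, 89.9]
force: [-1.0, -0.6, 6.1]
grip_width: 0.0219
grasp_force: 25.0
```

Emit:
{"api": "play_rows", "payload": {
  "steps": [
    [[0, 0, 0, 0, 0, 0, 0.07], [0, 0, 0, 0, 0, 0, 0.07], [0, 0, 0, 0, 0, 0, 0.07], [0, 0, 0, 0, 0, 0, 0.07], [0, 0, 0, 0, 0, 0, 0.087], [0, 0, -0.02, 0, 0, 0, 0.087], [0, 0, -0.04, 0, 0, 0, 0.087], [0, 0, -0.05, 0, 0, 0, 0.087], [0, 0, -0.05, 0, 0, 0, 0.087], [0, 0, -0.04, 0, 0, 0, 0.087]]
  ]
}}

```text
time_s: 10.7
tool_pos: [0.6678, 0.1887, 0.2488]
tool_rot: [179.8, -0.1, 90.0]
force: [-0.4, 0.7, -0.3]
grip_width: 0.0856
grasp_force: 0.0
```

Emit:
{"api": "play_rows", "payload": {
  "steps": [
    [[0, 0, 0, 0, 0, 0.131, 0.087], [0, 0, 0, 0, 0, 0.131, 0.087], [0, 0, 0, 0, 0, 0.131, 0.087], [0, 0, 0, 0, 0, 0.131, 0.087], [0, 0, 0, 0, 0, 0.131, 0.087], [0, 0, 0, 0, 0, 0.131, 0.087], [0, 0, 0, 0, 0, 0.131, 0.087], [0, 0, 0, 0, 0, 0.131, 0.087], [0, 0, 0, 0, 0, 0.131, 0.087], [0, 0, 0, 0, 0, 0.131, 0.087], [0, 0, 0, 0, 0, 0.131, 0.087], [0, 0, 0, 0, 0, 0.131, 0.087]]
  ]
}}

```text
time_s: 11.9
tool_pos: [0.6675, 0.1885, 0.2455]
tool_rot: [-179.9, -0.1, -0.4]
force: [0.7, -0.7, 0.1]
grip_width: 0.087
grasp_force: 0.0
```

```bash
python3 - <<'E'
from jig import *
w=read_camera("wrist"); w["obs"]=o=get_obs(); pickle.dump(w,open("wb1.pkl","wb")); print(o["tool_pos"],o["tool_rot"],o["qpos"].round(1))
cv2.imwrite("pics/wb1.png",cv2.resize(w["frame"][:,:,::-1][0:250,120:520],(800,500),interpolation=cv2.INTER_CUBIC))
p=(.668,.188,0)
print(((project(w,pose(p,[[.011,.022,.09],[.011,-.022,.09],[-.011,-.022,.09],[-.011,.022,.09],[.011,.022,0],[.011,-.022,0]]))-[120,0])*2).round().tolist())
E
```

```text
[0.66754478 0.18848507 0.24552911] [-1.79962311e+02 -9.30729649e-02 -6.59492532e-01] [  12.5   29.7  -45.9   72.9   20.9   85.7 -121.6]
[[348.0, 350.0], [439.0, 349.0], [439.0, 394.0], [349.0, 394.0], [358.0, 323.0], [430.0, 323.0]]
```

View pics/wb1.png

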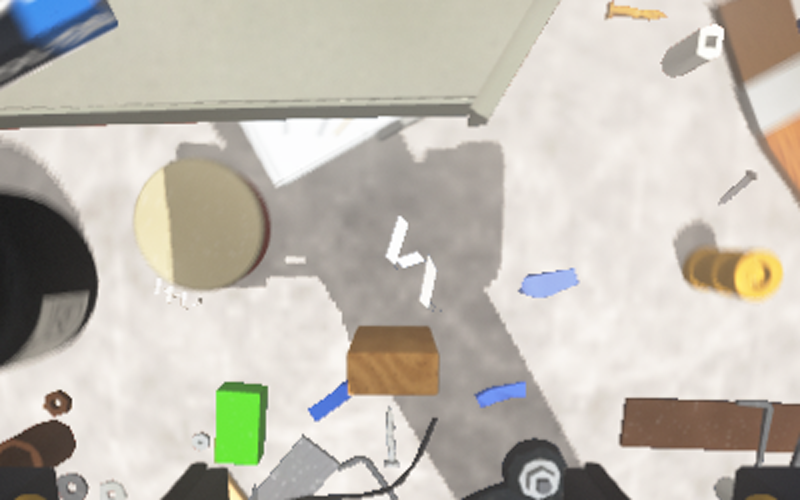

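The block stands upright on the bench, corners at (348,350), (438,350), (439,394) and (349,394), exactly where predicted. Now the regrip by the narrow edges.

Emit:
{"api": "play_rows", "payload": {
  "steps": [
    [[0.0005, 0, 0.04, 0, 0, -0.011, 0.087], [0, 0, 0.045, 0, 0, 0, 0.087], [0, 0, 0.045, 0, 0, 0, 0.087], [0, 0, 0.04, 0, 0, 0, 0.087], [0, 0, 0.025, 0, 0, 0, 0.087], [0, 0, 0.005, 0, 0, 0, 0.087], [0, 0, 0, 0, 0, 0, 0.0], [0, 0, 0, 0, 0, 0, 0.0], [0, 0, 0, 0, 0, 0, 0.0], [0, 0, 0, 0, 0, 0, 0.0], [0, 0, 0, 0, 0, 0, 0.0], [0, 0, 0, 0, 0, 0, 0.0]]
  ],
  "force": 25
}}

```text
time_s: 13.15
tool_pos: [0.6684, 0.188, 0.0441]
tool_rot: [-180.0, -0.0, 0.5]
force: [0.7, 0.9, 0.7]
grip_width: 0.0469
grasp_force: 0.5
```

Emit:
{"api": "play_rows", "payload": {
  "steps": [
    [[0, 0, 0, 0, 0, 0, 0.0], [0, 0, 0, 0, 0, 0, 0.0], [0, 0, 0, 0, 0, 0, 0.0]]
  ]
}}

```text
time_s: 13.45
tool_pos: [0.6683, 0.1881, 0.044]
tool_rot: [-180.0, -0.0, 0.5]
force: [-0.2, -0.1, 3.1]
grip_width: 0.0449
grasp_force: 25.0
```

Emit:
{"api": "play_rows", "payload": {
  "steps": [
    [[0, 0, -0.025, 0, 0, 0, 0.0], [0, 0, -0.045, 0, 0, 0, 0.0], [0, 0, -0.05, 0, 0, 0, 0.0], [0, 0, -0.05, 0, 0, 0, 0.0], [0, 0, -0.05, 0, 0, 0, 0.0], [0, 0, -0.05, 0, 0, 0, 0.0], [0, 0, -0.04, 0, 0, 0, 0.0]]
  ]
}}

```text
time_s: 14.15
tool_pos: [0.6681, 0.1876, 0.3564]
tool_rot: [-180.0, -0.1, 0.5]
force: [0.6, 0.6, -1.0]
grip_width: 0.0449
grasp_force: 25.0
```

Emit:
{"api": "play_rows", "payload": {
  "steps": [
    [[-0.016, 0.043, 0, 0, 0, 0.009, 0.0], [-0.017, 0.043, 0, 0, 0, 0, 0.0], [-0.017, 0.043, 0, 0, 0, 0, 0.0], [-0.017, 0.043, 0, 0, 0, 0, 0.0], [-0.017, 0.043, 0, 0, 0, 0, 0.0], [-0.017, 0.043, 0, 0, 0, 0, 0.0], [-0.017, 0.043, 0, 0, 0, 0, 0.0], [-0.017, 0.043, 0, 0, 0, 0, 0.0], [-0.017, 0.043, 0, 0, 0, 0, 0.0], [-0.016, 0.041, 0, 0, 0, 0, 0.0], [0, 0, 0, 0, 0, 0, 0.0], [0, 0, 0, 0, 0, 0, 0.0]]
  ]
}}

```text
time_s: 15.35
tool_pos: [0.4995, -0.2417, 0.3528]
tool_rot: [-179.9, 0.1, -0.2]
force: [0.1, 0.9, -0.7]
grip_width: 0.0451
grasp_force: 25.0
```

```bash
python3 - <<'E'
from jig import *
w=read_camera("wrist"); w["obs"]=o=get_obs(); pickle.dump(w,open("wj2.pkl","wb")); print(o["tool_pos"],o["tool_rot"],o["qpos"].round(1))
cv2.imwrite("pics/wj2.png",cv2.resize(w["frame"][:,:,::-1][20:220,180:500],(800,500),interpolation=cv2.INTER_CUBIC))
E
```

```text
[ 0.50034159 -0.23981067  0.3530766 ] [-1.79936010e+02  3.88358719e-02 -1.87627742e-02] [ 56.7   7.5 -37.6  83.    4.5  91.1 -70.6]
```

View pics/wj2.png

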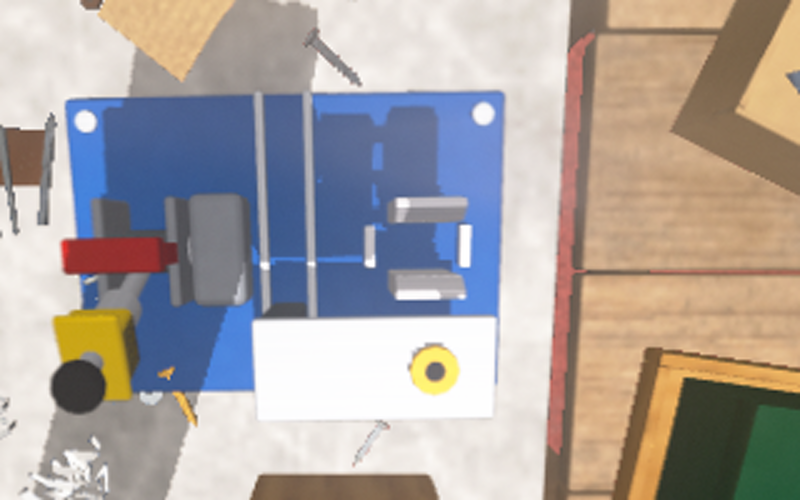

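```bash
python3 - <<'E'
from jig import *
w=pickle.load(open("wj2.pkl","rb"))
f=lambda q:np.array(q)/2.5+[180,20]
px=[(67,100),(504,93),(80,390),(435,370),(496,316),(495,417),(370,246),(465,245)]
md=np.array([[.085,.125,.012],[.085,-.125,.012],[-.085,.125,.012],[-.065,-.075,.116],[-.04,-.105,.116],[-.09,-.105,.116],[0,-.0475,.02],[0,-.1025,.02]])
fun=lambda p:(project(w,pose(p,md))-f(px)).ravel()
r=least_squares(fun,(.56,-.21,0),loss="soft_l1"); p=r.x
print(p,np.degrees(p[2])); print(((project(w,pose(p,md))-f(px))*2.5).round(1).tolist())
print("nest",pose(p,[0,-.075,.012]))
chk=np.array([[.025,-.058,.101],[.025,-.092,.101],[-.025,-.058,.101],[-.025,-.092,.101],[.008,.075,.122],[-.008,.075,.122],[-.162*np.sin(.45),.075,.036+.162*np.cos(.45)]])
print(((project(w,pose(p,chk))-[180,20])*2.5).round().tolist())
E
```

```text
[ 0.56181434 -0.21024451  0.02044604] 1.1714718467679592
[[-6.1, -4.9], [0.5, -9.9], [10.1, 1.3], [-0.8, 11.0], [1.3, 11.9], [-0.1, 12.9], [-0.6, -4.4], [-0.2, -5.6]]
nest [[ 0.56334768 -0.28522883  0.012     ]]
[[396.0, 189.0], [467.0, 188.0], [397.0, 296.0], [466.0, 294.0], [108.0, 234.0], [111.0, 269.0], [86.0, 431.0]]
```

```bash
python3 - <<'E'
from jig import *
w=pickle.load(open("wj2.pkl","rb"))
f=lambda q:np.array(q)/2.5+[180,20]
px=f([(67,100),(504,93),(80,390),(370,246),(465,245),(388,199),(467,198),(390,299),(466,298),(435,370),(496,316),(495,417),(78,386)])
def md(t):
    x=-.065+t*.065/.9; b=t-.45
    return np.array([[.085,.125,.012],[.085,-.125,.012],[-.085,.125,.012],[0,-.0475,.02],[0,-.1025,.02],[.025,-.058,.101],[.025,-.092,.101],[-.025,-.058,.101],[-.025,-.092,.101],[x,-.075,.116],[x+.025,-.105,.116],[x-.025,-.105,.116],[.151*np.sin(b),.075,.036+.151*np.cos(b)]])
fun=lambda p:(project(w,pose(p,md(p[3])))-px).ravel()
r=least_squares(fun,(.56,-.21,0,0),loss="soft_l1"); p=r.x
print(p,np.degrees(p[2])); print((fun(p).reshape(-1,2)*2.5).round(1).tolist())
print("nest",pose(p,[0,-.075,.012]))
E
```

```text
[ 0.55923488 -0.20975891  0.01377794  0.11738473] 0.789418080398802
[[-5.7, -1.6], [0.4, -3.5], [8.6, 4.1], [-1.5, 0.8], [-1.2, 0.3], [7.0, -3.2], [-0.6, -3.3], [5.2, 2.9], [-1.6, 2.8], [-2.7, 0.0], [-0.1, 0.9], [-2.0, 2.6], [3.7, -2.3]]
nest [[ 0.56026819 -0.28475179  0.012     ]]
```

Emit:
{"api": "play_rows", "payload": {
  "steps": [
    [[0.03, 0.0225, 0.03, 0, 0, -0.014, 0.0], [0.03, 0.0225, 0.04, 0, 0, 0, 0.0], [0, 0, 0.045, 0, 0, 0, 0.0], [0, 0, 0.045, 0, 0, 0, 0.0], [0, 0, 0.023, 0, 0, 0, 0.0], [0, 0, 0, 0, 0, 0, 0.0], [0, 0, 0, 0, 0, 0, 0.0]]
  ]
}}

```text
time_s: 16.1
tool_pos: [0.5591, -0.2815, 0.1749]
tool_rot: [-180.0, -0.0, 0.9]
force: [0.7, -0.2, -0.2]
grip_width: 0.045
grasp_force: 25.0
```

```bash
python3 - <<'E'
from jig import *
w=read_camera("wrist"); w["obs"]=o=get_obs(); pickle.dump(w,open("wj3.pkl","wb")); print(o["tool_pos"],o["tool_rot"],o["qpos"].round(1))
cv2.imwrite("pics/wj3.png",cv2.resize(w["frame"][:,:,::-1][20:270,120:520],(800,500),interpolation=cv2.INTER_CUBIC))
p=np.array([ 0.55923488, -0.20975891,  0.01377794])
chk=np.array([[.025,-.058,.101],[.025,-.092,.101],[0,-.0475,.02],[0,-.1025,.02],[.085,.125,.012],[.085,-.125,.012]])
print(((project(w,pose(p,chk))-[120,20])*2).round().tolist())
E
```

```text
[ 0.55975807 -0.28211313  0.17617498] [ 1.79939399e+02 -1.59888807e-01  8.93437401e-01] [ 53.5  20.7 -36.6  89.3  12.6  74.  -73.9]
[[354.0, 310.0], [449.0, 310.0], [343.0, 331.0], [456.0, 331.0], [-24.0, 150.0], [507.0, 149.0]]
```

View pics/wj3.png

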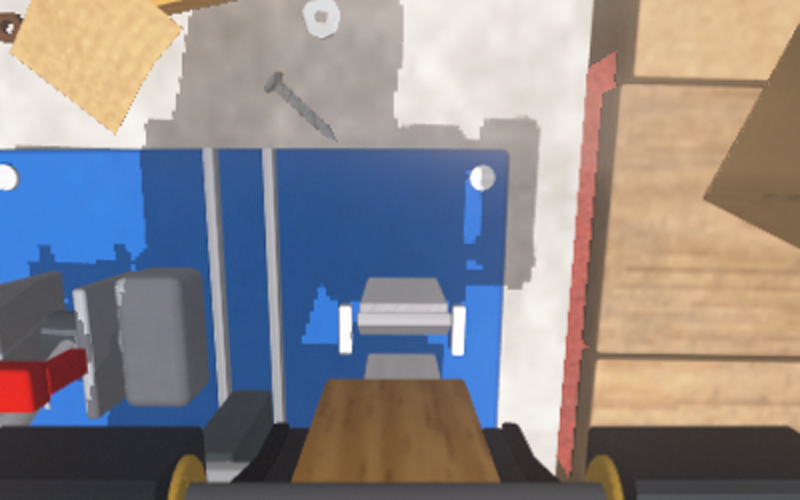

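Emit:
{"api": "play_rows", "payload": {
  "steps": [
    [[0, 0, 0.01, 0, 0, 0, 0.0], [0, 0, 0, 0, 0, 0, 0.0], [0, 0, 0, 0, 0, 0, 0.0]]
  ]
}}

```text
time_s: 16.45
tool_pos: [0.5582, -0.2831, 0.1647]
tool_rot: [180.0, -0.0, 0.8]
force: [0.7, 0.1, -1.7]
grip_width: 0.045
grasp_force: 25.0
```

Emit:
{"api": "play_rows", "payload": {
  "steps": [
    [[0.0013, 0.0033, 0, 0, 0, 0, 0.0], [0, 0, 0.008, 0, 0, 0, 0.0], [0, 0, 0.008, 0, 0, 0, 0.0], [0, 0, 0.008, 0, 0, 0, 0.0], [0, 0, 0.008, 0, 0, 0, 0.0], [0, 0, 0, 0, 0, 0, 0.0], [0, 0, 0, 0, 0, 0, 0.0]]
  ]
}}

```text
time_s: 17.15
tool_pos: [0.5592, -0.286, 0.1318]
tool_rot: [-180.0, 0.0, 0.8]
force: [0.7, -0.4, -1.0]
grip_width: 0.045
grasp_force: 25.0
```

Emit:
{"api": "play_rows", "payload": {
  "steps": [
    [[0, 0, 0.008, 0, 0, 0, 0.0], [0, 0, 0.008, 0, 0, 0, 0.0], [0, 0, 0.008, 0, 0, 0, 0.0], [0, 0, 0, 0, 0, 0, 0.0]]
  ]
}}

```text
time_s: 17.55
tool_pos: [0.5594, -0.2859, 0.1067]
tool_rot: [-179.9, 0.0, 0.8]
force: [2.3, -0.3, -2.0]
grip_width: 0.0449
grasp_force: 25.0
```

Emit:
{"api": "play_rows", "payload": {
  "steps": [
    [[0.0006, 0, 0.01, 0, 0, 0, 0.0], [0, 0, 0.01, 0, 0, 0, 0.0], [0, 0, 0.01, 0, 0, 0, 0.0], [0, 0, 0.008, 0, 0, 0, 0.0], [0, 0, 0, 0, 0, 0, 0.0], [0, 0, 0, 0, 0, 0, 0.0]]
  ]
}}

```text
time_s: 18.15
tool_pos: [0.5598, -0.2861, 0.0699]
tool_rot: [-180.0, 0.1, 0.8]
force: [-0.2, -0.4, -2.2]
grip_width: 0.045
grasp_force: 25.0
```

Expected seat is at TCP z ≈ 0.056.

Emit:
{"api": "play_rows", "payload": {
  "steps": [
    [[0, 0, 0.006, 0, 0, 0, 0.0], [0, 0, 0.004, 0, 0, 0, 0.0], [0, 0, 0.002, 0, 0, 0, 0.0], [0, 0, 0, 0, 0, 0, 0.0], [0, 0, 0, 0, 0, 0, 0.0]]
  ]
}}

```text
time_s: 18.65
tool_pos: [0.56, -0.2863, 0.0581]
tool_rot: [180.0, 0.0, 0.8]
force: [0.7, -0.7, -0.6]
grip_width: 0.0452
grasp_force: 25.0
```

Emit:
{"api": "play_rows", "payload": {
  "steps": [
    [[0, 0, 0.0015, 0, 0, 0, 0.0], [0, 0, 0.0015, 0, 0, 0, 0.0], [0, 0, 0, 0, 0, 0, 0.0], [0, 0, 0, 0, 0, 0, 0.0]]
  ]
}}

```text
time_s: 19.05
tool_pos: [0.5603, -0.2863, 0.0559]
tool_rot: [180.0, -0.0, 0.8]
force: [-2.2, 1.1, 3.7]
grip_width: 0.0448
grasp_force: 25.0
```

Emit:
{"api": "play_rows", "payload": {
  "steps": [
    [[0, 0, 0, 0, 0, 0, 0.065], [0, 0, 0, 0, 0, 0, 0.065], [0, 0, 0, 0, 0, 0, 0.065], [0, 0, 0, 0, 0, 0, 0.065], [0, 0, -0.02, 0, 0, 0, 0.065], [0, 0, -0.04, 0, 0, 0, 0.065], [0, 0, -0.045, 0, 0, 0, 0.065], [0, 0, -0.045, 0, 0, 0, 0.065], [0, 0, -0.045, 0, 0, 0, 0.087], [0, 0, -0.045, 0, 0, 0, 0.087], [0, 0, 0, 0, 0, 0, 0.087]]
  ]
}}

```text
time_s: 20.15
tool_pos: [0.5632, -0.2868, 0.3028]
tool_rot: [179.7, -0.6, 0.8]
force: [0.9, 0.4, 0.3]
grip_width: 0.0811
grasp_force: 0.0
```

Emit:
{"api": "play_rows", "payload": {
  "steps": [
    [[-0.04, -0.025, -0.02, 0, 0, 0, 0.087], [-0.04, -0.025, -0.02, 0, 0, 0, 0.087], [0, -0.01, 0, 0, 0, 0, 0.087], [0, 0, 0, 0, 0, 0, 0.087], [0, 0, 0, 0, 0, 0, 0.087]]
  ]
}}

```text
time_s: 20.65
tool_pos: [0.4813, -0.229, 0.3335]
tool_rot: [180.0, 0.0, 0.8]
force: [-0.6, 0.2, -0.0]
grip_width: 0.087
grasp_force: 0.0
```

```bash
python3 - <<'E'
from jig import *
w=read_camera("wrist"); w["obs"]=o=get_obs(); pickle.dump(w,open("wj4.pkl","wb")); print(o["tool_pos"],o["tool_rot"],o["qpos"].round(1))
cv2.imwrite("pics/wj4.png",cv2.resize(w["frame"][:,:,::-1][20:220,200:520],(800,500),interpolation=cv2.INTER_CUBIC))
p=np.array([ 0.5592, -0.2103,  0.0138])
chk=np.array([[.011,-.053,.102],[.011,-.097,.102],[-.011,-.097,.102],[-.011,-.053,.102]]+[[r*np.sin(a-.45),.075,.036+r*np.cos(a-.45)] for a in (0,.117) for r in (.134,.162)])
print(((project(w,pose(p,chk))-[200,20])*2.5).round().tolist())
E
```

```text
[ 0.48126359 -0.22929936  0.33309631] [-1.79962825e+02  5.65828243e-02  7.65204392e-01] [ 59.    4.4 -38.5  88.    2.8  88.5 -68.7]
[[369.0, 186.0], [466.0, 187.0], [464.0, 237.0], [368.0, 237.0], [64.0, 357.0], [49.0, 398.0], [58.0, 323.0], [40.0, 355.0]]
```

View pics/wj4.png

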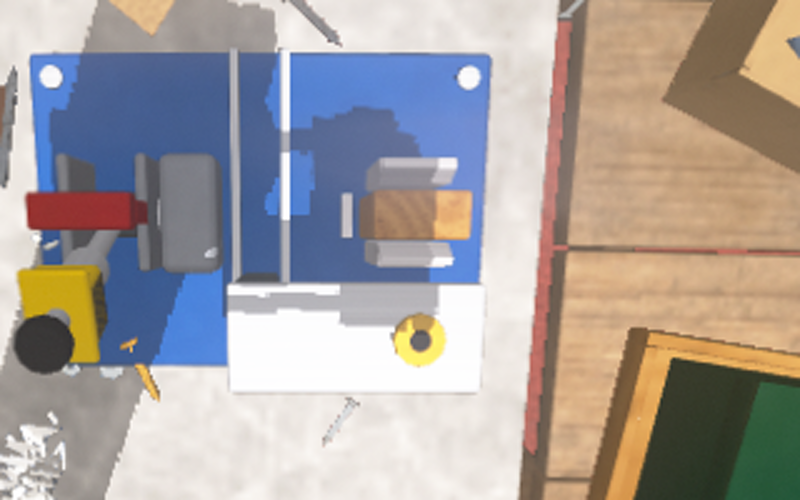

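The block is in the nest. Its top face spans (375..472, 190..238) between the fences, and the bush plate is still short of it, with the bush at (420,340). The knob is at (43,343), so the lever stands near 0.12 rad. All ten pictures are used, so I'll carry on numerically and take a near measurement of the collar and knob.

Emit:
{"api": "play_rows", "payload": {
  "steps": [
    [[-0.01, -0.032, 0.02, 0, 0, 0, 0.087], [-0.01, -0.032, 0.03, 0, 0, 0, 0.087], [-0.005, -0.028, 0.03, 0, 0, 0, 0.087], [0, 0, 0, 0, 0, 0, 0.087], [0, 0, 0, 0, 0, 0, 0.087]]
  ]
}}

```text
time_s: 21.2
tool_pos: [0.4548, -0.137, 0.2531]
tool_rot: [-179.9, 0.1, 0.8]
force: [0.6, -0.9, 1.2]
grip_width: 0.0872
grasp_force: 0.0
```

```bash
python3 - <<'E'
from jig import *
w=read_camera("wrist"); w["obs"]=o=get_obs(); pickle.dump(w,open("wl1.pkl","wb")); print(o["tool_pos"],o["tool_rot"])
for t in("collar","lever"):
    for d in silhouettes("wrist",t): print(t,round(d["p"],2),np.round(d["extent"],1),int(d["pixels"].sum()))
p=np.array([.5592,-.2105,.0138])
h=cv2.cvtColor(w["frame"],cv2.COLOR_RGB2HSV)
Y=cv2.inRange(h,(22,150,60),(34,255,255)); n,l,st,ce=cv2.connectedComponentsWithStats(Y); print("yellow",[(s.tolist(),c.round(1).tolist()) for s,c in zip(st[1:],ce[1:]) if s[4]>60])
K=(w["frame"].max(2)<45).astype(np.uint8); n,l,st,ce=cv2.connectedComponentsWithStats(K); print("dark",[(s.tolist(),c.round(1).tolist()) for s,c in zip(st[1:],ce[1:]) if s[4]>100])
Rd=cv2.inRange(h,(0,150,60),(6,255,255)); n,l,st,ce=cv2.connectedComponentsWithStats(Rd); print("red",[(s.tolist(),c.round(1).tolist()) for s,c in zip(st[1:],ce[1:]) if s[4]>60])
def lev(a,q): # points in lever frame
    b=a-.45; q=np.atleast_2d(q); return np.c_[q[:,0]*np.cos(b)+q[:,2]*np.sin(b),.075+q[:,1],.036+q[:,2]*np.cos(b)-q[:,0]*np.sin(b)]
for a in (0,.06,.117,.18):
    print(a,"flange",project(w,pose(p,lev(a,[[.02,.014,.134],[.02,-.014,.134],[-.02,.014,.134],[-.02,-.014,.134]]))).round().tolist(),"knob",project(w,pose(p,lev(a,[[0,0,.151],[0,0,.162]]))).round().tolist())
print("bar",project(w,pose(p,[[.008,.075,.122],[-.008,.075,.122]])).round())
E
```

```text
[ 0.45544504 -0.13794318  0.25408894] [-1.79974188e+02 -3.80823930e-03  7.58057000e-01]
collar 0.81 [295.6  89.  338.3 147.2] 1342
lever 0.76 [294.7  81.6 337.  152.8] 2343
yellow [([297, 96, 39, 52, 1134], [316.2, 112.1])]
dark [([47, 70, 17, 62, 605], [55.7, 99.8]), ([0, 70, 133, 149, 4907], [80.2, 156.6]), ([126, 83, 28, 98, 974], [139.0, 132.3]), ([106, 111, 15, 57, 420], [113.3, 138.5]), ([551, 195, 89, 64, 2182], [600.6, 243.0]), ([0, 231, 640, 169, 37700], [254.5, 347.8]), ([187, 240, 32, 21, 217], [203.2, 252.1]), ([442, 263, 87, 58, 1988], [481.3, 305.6]), ([203, 293, 18, 30, 286], [209.4, 303.2]), ([602, 396, 38, 4, 117], [622.0, 397.9])]
red []
0 flange [[297.0, 121.0], [335.0, 121.0], [299.0, 166.0], [333.0, 167.0]] knob [[316.0, 157.0], [316.0, 166.0]]
0.06 flange [[296.0, 110.0], [335.0, 110.0], [298.0, 159.0], [334.0, 159.0]] knob [[316.0, 146.0], [316.0, 154.0]]
0.117 flange [[296.0, 99.0], [336.0, 99.0], [298.0, 151.0], [334.0, 151.0]] knob [[316.0, 135.0], [316.0, 142.0]]
0.18 flange [[296.0, 87.0], [336.0, 87.0], [298.0, 141.0], [334.0, 141.0]] knob [[316.0, 122.0], [316.0, 127.0]]
bar [[316.  60.]
 [316.  80.]]
```

Emit:
{"api": "play_rows", "payload": {
  "steps": [
    [[0.033, -0.0005, 0, 0, 0, 0, 0.087], [0.0322, 0, 0.02, 0, 0, 0, 0.07], [0, 0, 0.035, 0, 0, 0, 0.06], [0, 0, 0.035, 0, 0, 0, 0.06], [0, 0, 0.02, 0, 0, 0, 0.06], [0, 0, 0.01, 0, 0, 0, 0.06], [0, 0, 0, 0, 0, 0, 0.06], [0, 0, 0, 0, 0, 0, 0.06]]
  ],
  "force": 45
}}

```text
time_s: 22.15
tool_pos: [0.5212, -0.1361, 0.1354]
tool_rot: [180.0, -0.1, 0.7]
force: [0.6, -0.5, -0.5]
grip_width: 0.0603
grasp_force: 0.0
```

Emit:
{"api": "play_rows", "payload": {
  "steps": [
    [[0, 0, 0.003, 0, 0, 0, 0.0], [0, 0, 0, 0, 0, 0, 0.0], [0, 0, 0, 0, 0, 0, 0.0], [0, 0, 0, 0, 0, 0, 0.0], [0, 0, 0, 0, 0, 0, 0.0], [0, 0, 0, 0, 0, 0, 0.0], [0, 0, 0, 0, 0, 0, 0.0], [0, 0, 0, 0, 0, 0, 0.0], [0, 0, 0, 0, 0, 0, 0.0]]
  ]
}}

```text
time_s: 23.05
tool_pos: [0.5202, -0.1349, 0.1314]
tool_rot: [-180.0, -0.0, 0.8]
force: [-0.8, 2.1, 3.4]
grip_width: 0.0277
grasp_force: 45.0
```

Emit:
{"api": "play_rows", "payload": {
  "steps": [
    [[-0.0012, 0, -0.0038, 0, 0, 0, 0.0], [-0.0016, 0, -0.0047, 0, 0, 0, 0.0], [-0.0013, 0, -0.0038, 0, 0, 0, 0.0], [0, 0, 0, 0, 0, 0, 0.0], [0, 0, 0, 0, 0, 0, 0.0]]
  ]
}}

```text
time_s: 23.55
tool_pos: [0.5161, -0.135, 0.1434]
tool_rot: [-180.0, -0.0, 0.8]
force: [2.4, 4.5, -4.1]
grip_width: 0.0274
grasp_force: 45.0
```

```bash
python3 - <<'E'
from jig import *
print(get_obs())
E
```

```text
{'time_s': 23.55, 'qpos': array([ 52.32167816,  11.46438219, -44.59297663, 104.28264616,
         8.6359082 ,  67.71828169, -84.18542206]), 'joint_velocities': array([-0.15358088,  0.32101248,  0.1017522 , -0.0227215 ,  0.11303112,
       -0.04119056,  0.04429714]), 'effort': array([  2.49734357, -33.92676473,  -1.93877064, -30.39660215,
         1.4159587 ,   0.74367581,   0.07374359]), 'tool_pos': array([ 0.51606134, -0.13500873,  0.14336124]), 'tool_rot': array([-1.79967582e+02, -1.66136645e-02,  8.02900646e-01]), 'force': array([ 2.4119682 ,  4.5335096 , -4.14173062]), 'wrist_torque': array([ 1.01477874, -0.57308295, -0.0469765 ]), 'grasp_force': 44.998898562043905, 'grip_width': 0.027403175566526574}
```

Emit:
{"api": "play_rows", "payload": {
  "steps": [
    [[-0.0003, 0, -0.001, 0, 0, 0, 0.0], [0, 0, 0, 0, 0, 0, 0.0], [0, 0, 0, 0, 0, 0, 0.0]]
  ]
}}

```text
time_s: 23.85
tool_pos: [0.5158, -0.135, 0.1443]
tool_rot: [-180.0, -0.0, 0.8]
force: [2.1, 4.8, -4.3]
grip_width: 0.0278
grasp_force: 45.0
```

Emit:
{"api": "play_rows", "payload": {
  "steps": [
    [[0.0077, 0, -0.0023, 0, 0, 0, 0.0], [0.0078, 0, -0.0019, 0, 0, 0, 0.0], [0.008, 0, -0.0013, 0, 0, 0, 0.0], [0.008, 0, -0.001, 0, 0, 0, 0.0], [0, 0, 0, 0, 0, 0, 0.0]]
  ]
}}

```text
time_s: 24.35
tool_pos: [0.5445, -0.1346, 0.149]
tool_rot: [-179.9, 0.5, 0.8]
force: [-2.5, 3.8, -5.3]
grip_width: 0.0279
grasp_force: 45.0
```

Emit:
{"api": "play_rows", "payload": {
  "steps": [
    [[0.006, 0, -0.0012, 0, 0, 0, 0.0], [0.0065, 0, -0.0008, 0, 0, 0, 0.0], [0.0065, 0, -0.0004, 0, 0, 0, 0.0], [0.007, 0, 0, 0, 0, 0, 0.0], [0, 0, 0, 0, 0, 0, 0.0]]
  ]
}}

```text
time_s: 24.85
tool_pos: [0.5703, -0.1343, 0.1513]
tool_rot: [-179.9, 0.5, 0.8]
force: [-3.0, 4.3, -4.3]
grip_width: 0.0274
grasp_force: 45.0
```

Emit:
{"api": "play_rows", "payload": {
  "steps": [
    [[0.0073, 0, 0.001, 0, 0, 0, 0.0], [0.0073, 0, 0.0015, 0, 0, 0, 0.0], [0.0078, 0, 0.0019, 0, 0, 0, 0.0], [0.0078, 0, 0.0022, 0, 0, 0, 0.0], [0, 0, 0, 0, 0, 0, 0.0]]
  ]
}}

```text
time_s: 25.35
tool_pos: [0.6005, -0.134, 0.1444]
tool_rot: [-179.9, 0.5, 0.8]
force: [-3.1, 4.2, -3.8]
grip_width: 0.0277
grasp_force: 45.0
```

Emit:
{"api": "play_rows", "payload": {
  "steps": [
    [[0.005, 0, 0.0018, 0, 0, 0, 0.0], [0.005, 0, 0.002, 0, 0, 0, 0.0], [0.004, 0, 0.0018, 0, 0, 0, 0.0], [0.003, 0, 0.0014, 0, 0, 0, 0.0], [0, 0, 0, 0, 0, 0, 0.0]]
  ]
}}

```text
time_s: 25.85
tool_pos: [0.6169, -0.1338, 0.1376]
tool_rot: [-179.9, 0.6, 0.8]
force: [-4.0, 3.2, -2.1]
grip_width: 0.0275
grasp_force: 45.0
```

Emit:
{"api": "play_rows", "payload": {
  "steps": [
    [[0.002, 0, 0.001, 0, 0, 0, 0.0], [0.002, 0, 0.001, 0, 0, 0, 0.0], [0, 0, 0, 0, 0, 0, 0.0]]
  ]
}}

```text
time_s: 26.15
tool_pos: [0.6185, -0.1338, 0.1354]
tool_rot: [-180.0, 0.8, 0.8]
force: [-11.9, 4.8, 1.7]
grip_width: 0.0277
grasp_force: 45.0
```

Emit:
{"api": "play_rows", "payload": {
  "steps": [
    [[0, 0, 0, 0, 0, 0, 0.075], [0, 0, 0, 0, 0, 0, 0.075], [0, 0, 0, 0, 0, 0, 0.075], [0, 0, 0, 0, 0, 0, 0.075], [0, 0, 0, 0, 0, 0, 0.075], [0, 0, 0, 0, 0, 0, 0.075], [0, 0, 0, 0, 0, 0, 0.075], [0, 0, -0.02, 0, 0, 0, 0.075], [0, 0, -0.04, 0, 0, 0, 0.075], [0, 0, -0.04, 0, 0, 0, 0.075], [0, 0, -0.04, 0, 0, 0, 0.075], [0, 0, -0.03, 0, 0, 0, 0.075]]
  ]
}}

```text
time_s: 27.35
tool_pos: [0.6249, -0.1339, 0.3108]
tool_rot: [179.9, -0.2, 0.8]
force: [0.4, 0.1, -0.1]
grip_width: 0.0752
grasp_force: 0.0
```

Emit:
{"api": "play_rows", "payload": {
  "steps": [
    [[-0.04, 0.012, -0.01, 0, 0, 0, 0.087], [-0.05, 0.015, 0, 0, 0, 0, 0.087], [-0.04, 0.02, 0, 0, 0, 0, 0.087], [0, 0, 0, 0, 0, 0, 0.087], [0, 0, 0, 0, 0, 0, 0.087]]
  ]
}}

```text
time_s: 27.85
tool_pos: [0.4966, -0.1831, 0.3183]
tool_rot: [179.9, -0.0, 0.6]
force: [-0.3, 1.6, 0.5]
grip_width: 0.0871
grasp_force: 0.0
```

```bash
python3 - <<'E'
from jig import *
w=read_camera("wrist"); w["obs"]=o=get_obs(); pickle.dump(w,open("wl2.pkl","wb")); print(o["tool_pos"],o["tool_rot"],o["time_s"])
for t in("collar","lever","bush","block"):
    for d in silhouettes("wrist",t): print(t,round(d["p"],2),np.round(d["extent"],1),int(d["pixels"].sum()))
p=np.array([.5592,-.2105,.0138])
h=cv2.cvtColor(w["frame"],cv2.COLOR_RGB2HSV)
Y=cv2.inRange(h,(22,150,60),(34,255,255)); n,l,st,ce=cv2.connectedComponentsWithStats(Y); print("yellow",[(s.tolist(),c.round(1).tolist()) for s,c in zip(st[1:],ce[1:]) if s[4]>40])
def lev(a,q):
    b=a-.45; q=np.atleast_2d(q); return np.c_[q[:,0]*np.cos(b)+q[:,2]*np.sin(b),.075+q[:,1],.036+q[:,2]*np.cos(b)-q[:,0]*np.sin(b)]
bx=lambda lo,hi,sx:[[i*sx,j*.014,z] for i in(-1,1) for j in(-1,1) for z in(lo,hi)]
for a in (.8,.85,.9):
  for u in (0,.014):
    q=project(w,pose(p,lev(a,bx(.129+u,.134+u,.02)+bx(.108+u,.129+u,.014)))); print(a,u,"yellow extent",q.min(0).round(),q.max(0).round())
  x=-.065+a*.065/.9
  q=project(w,pose(p,[[x+i*.025,y,.116] for i in(-1,1) for y in(-.105,.012)])); print("plate",q.round().tolist(),"bush",project(w,pose(p,[x,-.075,.12])).round())
E
```

```text
[ 0.49751462 -0.1819212   0.31818228] [ 1.79966307e+02 -5.61986584e-02  7.81575059e-01] 27.9
collar 0.79 [247.   37.8 285.1  94.4] 1202
lever 0.77 [245.5  25.5 286.7 112.8] 2120
bush 0.8 [328.1  94.  443.8 146.1] 5527
yellow [([249, 36, 31, 46, 905], [264.9, 63.2])]
0.8 0 yellow extent [248.  48.] [282.  95.]
0.8 0.014 yellow extent [244.  39.] [281.  89.]
plate [[438.0, 150.0], [331.0, 150.0], [442.0, 103.0], [331.0, 102.0]] bush [[413. 127.]]
0.85 0 yellow extent [248.  41.] [282.  90.]
0.85 0.014 yellow extent [244.  32.] [281.  83.]
plate [[438.0, 147.0], [331.0, 147.0], [442.0, 99.0], [331.0, 99.0]] bush [[413. 123.]]
0.9 0 yellow extent [248.  36.] [283.  84.]
0.9 0.014 yellow extent [244.  25.] [281.  76.]
plate [[438.0, 143.0], [331.0, 143.0], [443.0, 95.0], [331.0, 95.0]] bush [[414. 120.]]
```

The measurements match the lever at 0.90 with the collar down: yellow rows 36–82 against 36–84 predicted. The plate is over the nest and the arm is clear.

```bash
python3 -c "
from cell import *
print(sign_off())"
```

```text
the job is handed in; nothing more can be done
None
```

The job is handed in at about 28 s of the 72 s allowed: the block is seated upright in the nest, the lever is at its far stop with the collar dropped and the bush plate over the block. The final check was by camera measurement, since my ten pictures were used, and I left the coupler and tin alone.

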